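# Put the torch and the socket wrench away in the crate tiers

### The job

Put the tools away in the stacked crate tiers: the torch lying in the upper pull-out crate and the socket wrench lying flat, socket up as it lies now, in the lower one, and leave both pull-out crates pushed fully home. The upper crate hangs out over the lower one, so mind the order; set the tools down rather than dropping them, and do not disturb the cup, the tin or the hasp.

Things in the scene. Friction and masses are not known exactly. Their poses are not given: they have to be found in the camera images.
- stack: Fixed stack of two blue tiers, 270 mm wide (y), each with a yellow pull-out crate; open yellow crate on top. Origin: centre of underside; x from front to back, y left, z up. Lower tier x -127.5 to +127.5, z 0 to 88 mm; upper tier x -92.5 to +127.5 (stepped back), z 88 to 176 mm; top crate x -65 to +125, up to z 236 mm. Undersides of the tiers' roofs at z 82 and 170 mm.
- upper (a joint): How far the upper pull-out crate (see upper_floor) stands out to the stack's -x, in m: 0 fully home, 0.18 the stop. Slides with about 1.5 N. At the start both crates stand open.
- lower (a joint): The same for the lower pull-out crate, which has the same shape as the upper.
- upper_floor (a point): Centre of the upper pull-out crate's inner floor, moves with it; axes as the stack's; when home at x +12.5, z 95 mm of the stack. Open top; inside 199 (x) by 240 mm (y); walls 45 mm high, 5 thick. Front panel: outer face 105 mm to -x, 6 thick, 260 wide, from 5 mm below to 67 mm above this floor. Pull lip on it: 120 wide, stands 12 mm out, 59 to 67 mm above the floor.
- lower_floor (a point): Centre of the lower pull-out crate's inner floor, moves with it; axes and shape as the upper; when home at x -22.5, z 13 mm of the stack.
- torch: Black torch lying on the counter, 150 mm long along its x (lens at +x), 0.25 kg. Origin: under its middle, on the counter. Round barrel 32 mm in diameter from x -55 to +35 mm, its axis 22 mm up; six-sided head x +35 to +75 mm and tail x -75 to -55 mm, 44 mm across flats, 51 mm across corners.
- torch_mid (a point): Middle of the torch on its axis, 22 mm above its origin; axes as the torch's.
- wrench: Chrome socket wrench on its back, 187 mm long along its x, 0.45 kg. Origin: underside, 11 mm behind its centre of mass. Handle x -95 to +20, 26 wide, 22 mm high; neck to x +60, 14 wide, up to z 18 mm; round head 40 mm in diameter, 24 high at x +72, with a socket 28 mm in diameter standing upright on it to z 54 mm.
- cup: White ceramic cup standing close beside the wrench; origin: centre of its underside; 64 mm in diameter, 55 mm high. Leave alone.
- tin: Round steel tin standing close beside the torch; origin: centre of its underside; 72 mm in diameter, 50 mm high. Leave alone.
- hasp: Steel hinged hasp with a press button lying on the counter, 124 by 40 mm, 20 mm high; origin: its underside below the hinge. Leave alone.
Not all that is in view belongs to the job. Leave any orange or turquoise look-alike of the wrench alone.

How it is judged (in metres and radians):
At the end, for the whole second after the job is handed in: Both pull-out crates are within 8 mm of fully home; the torch lies inside the upper one (its middle less than 40 mm above the crate's floor), the socket wrench lies inside the lower one on its back, socket up, within 0.3 rad of flat and 20 mm of the floor; both at rest (value of joint each of upper, lower below 0.008 m and x of torch_mid in the frame of upper_floor between -0.1 and 0.1 m and y of torch_mid in the frame of upper_floor between -0.12 and 0.12 m and z of torch_mid in the frame of upper_floor between 0 and 0.04 m and x of wrench in the frame of lower_floor between -0.1 and 0.1 m and y of wrench in the frame of lower_floor between -0.12 and 0.12 m and z of wrench in the frame of lower_floor between -0.01 and 0.02 m and angle between wrench's own z axis and vertical below 0.3 rad and linear speed of each of torch, wrench below 0.03 m/s); the robot touches nothing.
It fails at once if the cup is shifted more than 20 mm or tipped (distance of cup from where it was at the start of the episode above 0.02 m or angle between cup's own z axis and vertical above 0.3 rad).
It fails at once if the tin is shifted more than 20 mm or tipped (distance of tin from where it was at the start of the episode above 0.02 m or angle between tin's own z axis and vertical above 0.3 rad).
It fails at once if the hasp is shifted more than 20 mm (distance of hasp from where it was at the start of the episode above 0.02 m).
It fails at once if the torch is dropped (falls faster than 0.9 m/s out of the fingers) (linear speed of torch above 0.9 m/s and contact force between the fingers and torch below 0.1 N).
It fails at once if the wrench is dropped (falls faster than 0.9 m/s out of the fingers) (linear speed of wrench above 0.9 m/s and contact force between the fingers and wrench below 0.1 N).
It also fails if it takes over 72 s, if anything falls off the work surface, if the arm or the gripper's body presses on something with over 40 N, if the wrist force passes 120 N, or if a joint passes its speed limit or range.

### The arm

A 6-joint arm with a two-finger parallel gripper is mounted at the origin on the work surface. World frame = base frame: x ahead of the robot, y to its left, z up, the work surface at z = 0. Lengths are in m, angles in degrees, forces in N, time in s.
With the tool pointing down it reaches from about 0.25 to 0.775 m from the base axis. Payload 8.9 kg.
Tool frame: the origin (TCP) lies between the finger pads; the fingertips stand bot.tip_reach ahead of it and the grasp point (between the pads) lies 3 mm ahead of it (bot.tip_reach is the distance from the TCP to the fingertips, in m); z points along the fingers, y is the line along which they close (so a half turn about z gives the same grasp; the last joint's range is limited). The gripper opens to 85 mm and grips with 20 to 120 N. Pads are 22 mm wide; open, the fingers measure 114 mm over their backs; the gripper's body (76 mm by 85 mm) begins 54 mm behind the grasp point. The pads swing forward as they close: fully open they stand 13 mm farther back than shut.
Start: joints at [-77.939, 16.656, -8.789, 64.555, 0, 82.019], TCP at [0.18, -0.493, 0.253] pointing down, gripper open.
Joint ranges: [-144.48, 144.48], [-52.06, 99.96], [-74.48, 78.29], [-112.23, 115.85], [-86.99, 84.42], [-180, 180]. Speed limits (degrees/s): [127.2, 127.2, 159.86, 180, 180, 180].

### API

Orientations are given as [roll, pitch, yaw] about the fixed x, y, z axes, in that order (R = Rz(yaw) Ry(pitch) Rx(roll)).
In Python, from cell import bot gives the robot as it stands.
- The arm moves only by the shell command python3 -m creep 'ROWS' [OPENING] [FORCE]. ROWS is JSON, a list of rows, each an object of numbers: "tx", "ty", "tz": the shift along the tool's x, y, z in units of 0.075 m (1.0 is 0.075 m); "spin": the turn about the tool's z in units of pi rad (1.0 is pi rad). In form: [{"tx": .., "ty": .., "tz": .., "spin": ..}, ...]. A call has exactly 8 rows; each row shifts and turns the commanded pose from where the row before left it, along the tool's axes as they then stand; what a row does not reach is not made up. A row lasts 1/10 s, in which the tool goes at most 50 mm and 8.59 degrees, less where a joint would pass 70% of its speed; a pose out of reach is approached as far as the arm can. A call with a number of a shift or a turn outside -1 to 1 is refused whole. A call with a gripper value outside its range is refused whole. OPENING is the opening, from 0 (shut) to 1 (fully open), set as the call begins (- or left out, the last holds). The fingers move at their own pace and stop on an object; FORCE is the grip in N (left out, the last holds). Time passes only in rows, so rows that do not move let the fingers close, or fill a call up. It gives the time, the measured TCP pose, the force, the opening and the grip force at its end, in the units of the state.
- bot.get_state(): the state, without advancing time (a new reading comes with each control period).
- bot.capture(name): name is "scene" or "top" or "wrist"; returns the picture (400x640x3 uint8, blue, green, red); there is no depth.
- bot.get_calibration(name): a dict with "camera_matrix" (3x3 intrinsics, pixels), "view" (4x4, takes a point from world to camera coordinates). Camera axes: x right, y down, z forward; pixel columns grow to the right and rows downward; lengths in m; the calibration is good to about 2 mm. A picture is of the moment at which its call begins: read the wrist's pose just before it. get_calibration takes no time and is no camera call; for the wrist camera it gives the pose at the moment of the call.
- bot.sign_off(): hands the job in; it is judged then, once.
The state is a dict: "t": time; "joints": joint angles; "joint_velocities": joint speeds; "joint_efforts": joint torques, N m; "eef_pos": TCP position; "tcp_rot": TCP orientation; "contact_force": force on the tool from outside, world axes, zero at the start; "moment": the same for the moment, N m; "opening": finger opening in m; "grip_force": force on a finger pad.
Only numpy, scipy, OpenCV 4.12 (cv2) and the standard library are available. Lean on these libraries where they do the work, as an engineer would, in place of code of your own. Each camera call takes 0.05 s, during which the arm holds its last target. There are 200 camera calls.

## Working session

There is one attempt and no reset: what is moved stays moved. The work goes in short steps, Python scripts to look and compute and a shell command to move; the robot and the scene stay as the last step left them, time stands still between calls to the robot, and variables do not carry over. Pictures are saved under pics/ and viewed, at most 10 in all, crops included, and the job is handed in when it is done.

```bash
mkdir -p pics; ls; python3 - <<'E'
from cell import bot
import cv2
print(bot.get_state(), bot.tip_reach)
for n in("scene","top"):
    im=bot.capture(n); cv2.imwrite(f"pics/{n}0.png",im)
    c=bot.get_calibration(n); print(n,c)
E
```

```text
pics
{'t': 0.0, 'joints': array([-7.79397451e+01,  1.66877178e+01, -8.82964935e+00,  6.45547820e+01,
       -8.15905852e-04,  8.20194840e+01]), 'joint_velocities': array([ 0.04288513,  0.07907045, -0.0648188 ,  0.01046923,  0.07409023,
       -0.03907388]), 'joint_efforts': array([-5.73109137e-04, -5.37133133e+01,  3.31377912e+01,  1.56131247e-02,
       -2.47882126e-04,  1.45506487e-06]), 'eef_pos': array([ 0.17983415, -0.49281662,  0.25275251]), 'tcp_rot': array([-1.79928436e+02, -9.20892222e-03,  2.00407657e+01]), 'contact_force': array([-1.04508161, -0.19716478, -0.1522451 ]), 'moment': array([-0.01721351, -0.02495101,  0.00896645]), 'grip_force': 0.0, 'opening': 0.08585630867644296} 0.022
scene {'camera_matrix': array([[489.13298647,   0.        , 314.51270583],
       [  0.        , 489.13298647, 194.49909093],
       [  0.        ,   0.        ,   1.        ]]), 'view': array([[ 0.63568447,  0.77188985,  0.00955537, -0.37311599],
       [ 0.63505981, -0.51588166, -0.57494796, -0.24727812],
       [-0.43886705,  0.37155372, -0.81813418,  1.79884068],
       [ 0.        ,  0.        ,  0.        ,  1.        ]])}
top {'camera_matrix': array([[488.23162252,   0.        , 319.57826392],
       [  0.        , 488.23162252, 199.43318942],
       [  0.        ,   0.        ,   1.        ]]), 'view': array([[-0.02778708, -0.99954993, -0.01130548,  0.08855077],
       [-0.99849943,  0.02828823, -0.04689001,  0.50531675],
       [ 0.04718872,  0.00998558, -0.99883608,  1.7727997 ],
       [ 0.        ,  0.        ,  0.        ,  1.        ]])}
```

View pics/scene0.png

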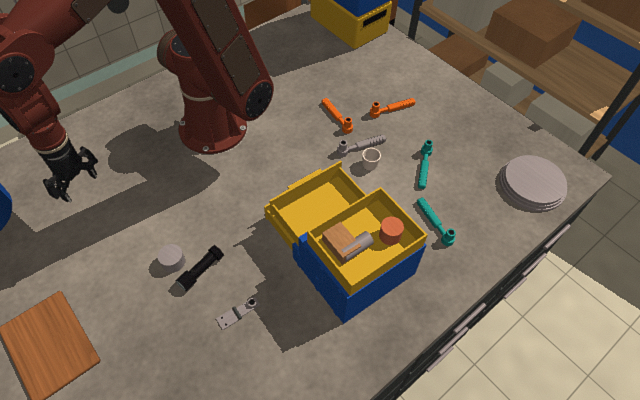

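View pics/top0.png

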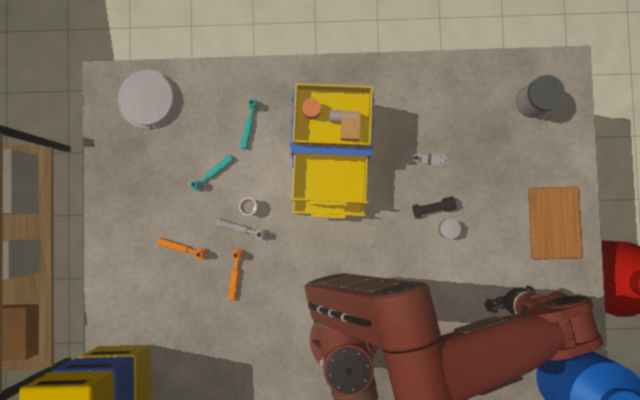

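The scene view shows the chrome wrench at (362,145), its head at (343,147), with the cup at (371,157). The torch is at (198,268) beside the tin (171,257), and the hasp is at (236,313). In the top view the chrome wrench is at (240,229), the torch at (435,207), and the crates span columns 292–373.

Wrench candidates in the top view are orange (181,248), orange (236,275), turquoise (213,172), turquoise (249,124) and chrome grey (240,229). The description calls for chrome, so I choose (240,229).

```bash
cat > h.py <<'E'
import numpy as np, cv2
from cell import bot
def ray(cal,px):
    K,V=cal["camera_matrix"],cal["view"]
    R,t=V[:3,:3],V[:3,3]
    d=R.T@np.linalg.solve(K,np.array([px[0],px[1],1.0]))
    return -R.T@t,d
def onz(cal,px,z):
    o,d=ray(cal,px); return o+d*(z-o[2])/d[2]
def tri(c1,p1,c2,p2):
    a,d=ray(c1,p1);b,e=ray(c2,p2)
    s=np.linalg.lstsq(np.c_[d,-e],b-a,rcond=None)[0]
    p,q=a+s[0]*d,b+s[1]*e
    return (p+q)/2,np.linalg.norm(p-q)
def go(x,y,z,yaw):
    "spin first (units), then shifts tx ty tz (units) at the target yaw"
    s=bot.get_state(); p=s["eef_pos"]; r=s["tcp_rot"]
    dy=(yaw-r[2]+180)%360-180
    c,n=np.cos(np.radians(yaw)),np.sin(np.radians(yaw))
    d=np.array([x,y,z])-p
    print("spin %.3f | tx %.3f ty %.3f tz %.3f"%(-dy/180,(c*d[0]+n*d[1])/.075,(n*d[0]-c*d[1])/.075,-d[2]/.075))
E
python3 - <<'E'
from h import *
im=cv2.imread("pics/top0.png"); c=bot.get_calibration("top"); hsv=cv2.cvtColor(im,cv2.COLOR_BGR2HSV)
def rep(name,m,roi,z):
    x0,x1,y0,y1=roi; k=np.zeros(m.shape,np.uint8);k[y0:y1,x0:x1]=m[y0:y1,x0:x1]*255
    cs=max(cv2.findContours(k,0,2)[0],key=cv2.contourArea)
    (u,v),s,a=cv2.minAreaRect(cs); b=cv2.boxPoints(((u,v),s,a))
    P=np.array([onz(c,q,z) for q in b])
    print(name,cv2.contourArea(cs),np.round([u,v]),"ctr",onz(c,(u,v),z).round(3),"box",P[:,:2].round(3).tolist())
g=hsv[...,2]
S=hsv[...,1]
rep("torch",g<60,(405,465,190,225),.022)
yl=(S>150)&(hsv[...,0]>18)&(hsv[...,0]<35)
rep("yellow",yl,(285,385,75,225),.2)
rep("yellow upper",yl,(285,385,155,225),.14)
a=im[190:250,205:280]; b=im[140:250,395:475]
cv2.imwrite("pics/crop0.png",np.hstack([cv2.resize(a,(400,320),interpolation=2),cv2.resize(im[190:250,400:475],(400,320),interpolation=2)]))
E
```

```text
torch 263.5 [434. 207.] ctr [ 0.469 -0.341  0.022] box [[0.477, -0.265], [0.503, -0.411], [0.461, -0.418], [0.435, -0.272]]
yellow 4427.0 [333. 114.] ctr [0.778 0.022 0.2  ] box [[0.688, 0.154], [0.887, 0.141], [0.869, -0.111], [0.67, -0.097]]
yellow upper 4250.0 [330. 186.] ctr [0.546 0.038 0.14 ] box [[0.449, 0.174], [0.661, 0.16], [0.643, -0.099], [0.431, -0.083]]
```

View pics/crop0.png

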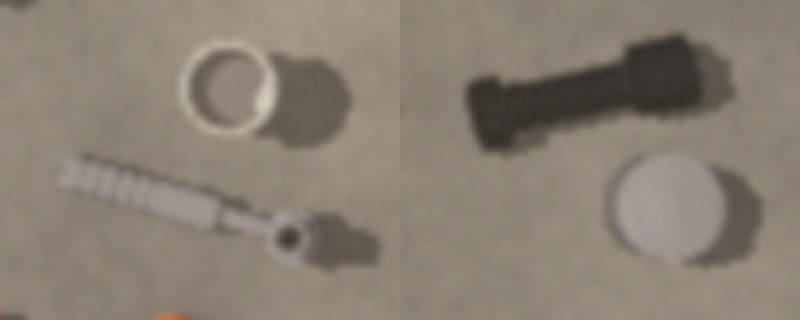

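The crop confirms the choice: the grey chrome wrench has its head at lower right and the cup above it. On the right is the black torch, with its head at the right end and the tin below that. Next I measure the wrench, cup, tin and crates, using both views.

```bash
python3 - <<'E'
from h import *
c=bot.get_calibration("top"); s=bot.get_calibration("scene")
f=lambda q,x0:(x0+q[0]/5.333-.4,190+q[1]/5.333-.4)
for n,q,x0,z in(("cup",(229,88),205,.055),("wr tail",(66,173),205,.02),("wr socket top",(289,237),205,.054),("wr handle end",(220,208),205,.02),("tin",(670,208),0+400-75,.05),("torch tail",(480,115),325,.03),("torch head",(672,72),325,.03)):
    print(n,onz(c,f(q,x0),z).round(3))
tp=cv2.imread("pics/top0.png"); sc=cv2.imread("pics/scene0.png")
cv2.imwrite("pics/st.png",np.hstack([cv2.resize(tp[75:225,280:385],(400,571),interpolation=2),cv2.resize(sc[150:330,255:435],(400,571),interpolation=2)]))
go(.469,-.341,.17,100)
E
```

```text
cup [0.489 0.332 0.055]
wr tail [0.435 0.45  0.02 ]
wr socket top [0.388 0.294 0.054]
wr handle end [0.409 0.345 0.02 ]
tin [ 0.389 -0.388  0.05 ]
torch tail [ 0.455 -0.267  0.03 ]
torch head [ 0.48  -0.398  0.03 ]
spin -0.444 | tx 1.325 ty 4.149 tz 1.104
```

View pics/st.png

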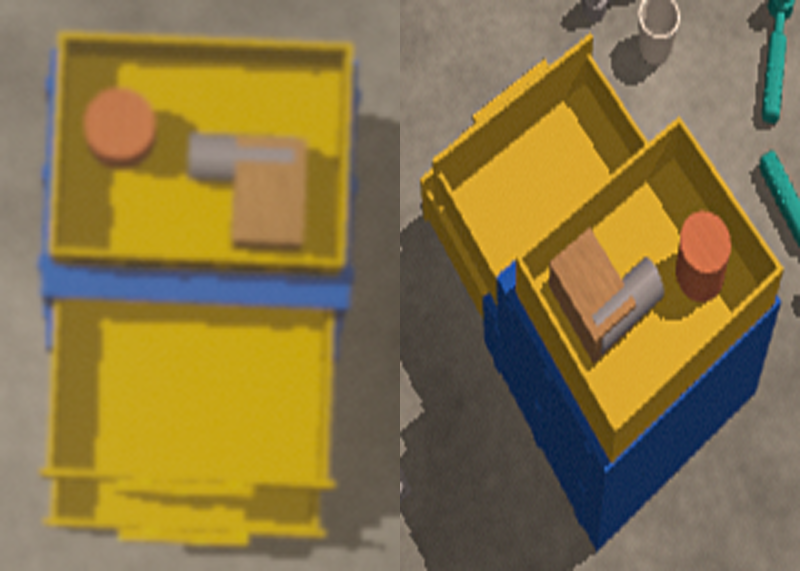

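The left half of this picture (top view) shows the top crate's rim with crop corners at about (60,33), (352,43), (347,266) and (52,255). The blue front edge is at row 300. The upper panel's top edge runs (42,474)–(332,485) with its lip to row 498. The lower panel's edge runs (45,523)–(325,533) with its lip to row 543, so the lower crate stands further out.

```bash
python3 - <<'E'
from h import *
c=bot.get_calibration("top"); s=bot.get_calibration("scene")
f=lambda q:(280+q[0]/3.81-.4,75+q[1]/3.81-.4)
for n,z,qs in(("rim",.236,[(60,33),(352,43),(347,266),(52,255)]),("tier edge",.176,[(42,297),(350,305)]),("up panel",.162,[(42,472),(332,485)]),("up lip front",.162,[(118,493),(252,497)]),("lo panel",.080,[(45,523),(325,535)]),("lo lip front",.08,[(118,538),(248,545)])):
    P=np.array([onz(c,f(q),z)[:2] for q in qs]); e=P[1]-P[0]
    print(n,P.round(3).tolist(),"len",np.linalg.norm(e).round(3),"yaw",np.degrees(np.arctan2(e[0],-e[1])).round(1),"mid",P.mean(0).round(3))
E
python3 -m creep '[{"tz":0.1,"spin":-0.0477},{"spin":-0.0477},{"spin":-0.0477},{"spin":-0.0477},{"spin":-0.0477},{"spin":-0.0477},{"spin":-0.0477},{"spin":-0.0477}]' 0.7 40
python3 -m creep '[{"spin":-0.0477},{"spin":-0.015,"ty":0.3},{"ty":0.6},{"ty":0.6},{"ty":0.6},{"ty":0.6},{"ty":0.6},{"ty":0.4}]'
python3 - <<'E'
from h import *
go(.469,-.341,.15,100)
E
```

```text
rim [[0.875, 0.14], [0.859, -0.107], [0.669, -0.097], [0.686, 0.152]] len 0.248 yaw -3.8 mid [0.772 0.022]
tier edge [[0.659, 0.165], [0.644, -0.104]] len 0.27 yaw -3.2 mid [0.652 0.03 ]
up panel [[0.506, 0.17], [0.488, -0.085]] len 0.255 yaw -4.2 mid [0.497 0.043]
up lip front [[0.486, 0.103], [0.479, -0.014]] len 0.118 yaw -3.3 mid [0.483 0.045]
lo panel [[0.463, 0.174], [0.445, -0.084]] len 0.258 yaw -4.1 mid [0.454 0.045]
lo lip front [[0.448, 0.107], [0.438, -0.013]] len 0.12 yaw -4.7 mid [0.443 0.047]
spin -0.444 | tx 1.325 ty 4.149 tz 1.371schema error: expected keys tx, ty, tz, spin
schema error: expected keys tx, ty, tz, spin
```

```bash

python3 -m creep '[{"tx":0,"ty":0,"tz":0.1,"spin":-0.0477},{"tx":0,"ty":0,"tz":0,"spin":-0.0477},{"tx":0,"ty":0,"tz":0,"spin":-0.0477},{"tx":0,"ty":0,"tz":0,"spin":-0.0477},{"tx":0,"ty":0,"tz":0,"spin":-0.0477},{"tx":0,"ty":0,"tz":0,"spin":-0.0477},{"tx":0,"ty":0,"tz":0,"spin":-0.0477},{"tx":0,"ty":0,"tz":0,"spin":-0.0477}]' 0.7 40
python3 -m creep '[{"tx":0,"ty":0.2,"tz":0,"spin":-0.0477},{"tx":0.2,"ty":0.4,"tz":0,"spin":-0.015},{"tx":0.2,"ty":0.6,"tz":0,"spin":0},{"tx":0.2,"ty":0.6,"tz":0,"spin":0},{"tx":0.2,"ty":0.6,"tz":0,"spin":0},{"tx":0.2,"ty":0.6,"tz":0,"spin":0},{"tx":0.1,"ty":0.5,"tz":0,"spin":0},{"tx":0,"ty":0.1,"tz":0,"spin":0}]'
python3 - <<'E'
from h import *
go(.469,-.341,.15,100)
E
```

```text
t: 0.9
eef_pos: [0.1799, -0.493, 0.2455]
tcp_rot: [-180.0, -0.0, 89.1]
contact_force: [0.2, 0.8, 0.6]
opening: 0.0599
grip_force: 0.0
t: 1.7
eef_pos: [0.4357, -0.367, 0.2454]
tcp_rot: [180.0, -0.0, 100.2]
contact_force: [0.2, 0.1, 0.2]
opening: 0.0596
grip_force: 0.0
spin 0.001 | tx 0.265 ty 0.498 tz 1.272
```

```bash

python3 -m creep '[{"tx":0.1,"ty":0.25,"tz":0.2,"spin":0},{"tx":0.165,"ty":0.25,"tz":0.3,"spin":0},{"tx":0,"ty":0,"tz":0.3,"spin":0},{"tx":0,"ty":0,"tz":0,"spin":0},{"tx":0,"ty":0,"tz":0,"spin":0},{"tx":0,"ty":0,"tz":0,"spin":0},{"tx":0,"ty":0,"tz":0,"spin":0},{"tx":0,"ty":0,"tz":0,"spin":0}]'
python3 - <<'E'
from h import *
w=bot.get_calibration("wrist"); im=bot.capture("wrist"); cv2.imwrite("pics/w1.png",im)
K,V=w["camera_matrix"],w["view"]
for p in((.469,-.341,.022),):
    q=K@(V[:3,:3]@p+V[:3,3]); print(q[:2]/q[2])
print(K.round(0).tolist(), (-V[:3,:3].T@V[:3,3]).round(3), V[2,:3].round(2))
E
```

```text
t: 2.5
eef_pos: [0.4662, -0.3438, 0.1867]
tcp_rot: [180.0, 0.1, 100.0]
contact_force: [0.6, -0.1, 0.1]
opening: 0.0598
grip_force: 0.0
[324.6769329  184.94548644]
[[325.0, 0.0, 321.0], [0.0, 325.0, 203.0], [0.0, 0.0, 1.0]] [ 0.453 -0.268  0.306] [ 0.05 -0.3  -0.95]
```

View pics/w1.png

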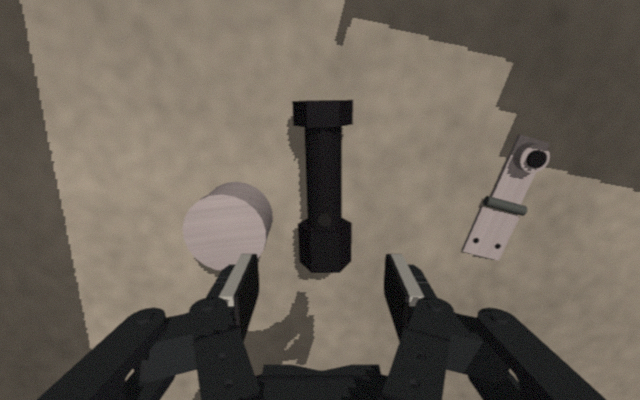

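The wrist view shows the torch upright at column ~324. Its tail is at the top (323,101), its head at rows 218–272, the tin is at (228,228) and the hasp is on the right. The torch's barrel edges are at columns 306–342.

```bash
python3 - <<'E'
from h import *
w=bot.get_calibration("wrist")
a,b=onz(w,(323.5,128),.022)[:2],onz(w,(325,218),.022)[:2]
print("barrel ends",a.round(4),b.round(4),np.linalg.norm(b-a).round(3),"expect .09"); e=(b-a)/np.linalg.norm(b-a); print("yaw tail->head",np.degrees(np.arctan2(e[1],e[0])).round(1))
m=a+e*.055; print("mid",m.round(4))
for q in((323,101),(325,272)): print(onz(w,q,.022).round(3))
print("tin",onz(w,(225,232),.05).round(3))
yaw=np.degrees(np.arctan2(-e[1],-e[0]))
go(m[0],m[1],.028,yaw)
E
```

```text
barrel ends [ 0.459  -0.2915] [ 0.4749 -0.372 ] 0.082 expect .09
yaw tail->head -78.9
mid [ 0.4696 -0.3455]
[ 0.455 -0.27   0.022]
[ 0.485 -0.428  0.022]
tin [ 0.391 -0.389  0.05 ]
spin -0.006 | tx -0.033 ty 0.041 tz 2.114
```

```bash

python3 -m creep '[{"tx":-0.02,"ty":0.04,"tz":0.4,"spin":-0.006},{"tx":0,"ty":0,"tz":0.5,"spin":0},{"tx":0,"ty":0,"tz":0.5,"spin":0},{"tx":0,"ty":0,"tz":0.4,"spin":0},{"tx":0,"ty":0,"tz":0.2,"spin":0},{"tx":0,"ty":0,"tz":0.11,"spin":0},{"tx":0,"ty":0,"tz":0,"spin":0},{"tx":0,"ty":0,"tz":0,"spin":0}]'
python3 -m creep '[{"tx":0,"ty":0,"tz":0,"spin":0},{"tx":0,"ty":0,"tz":0,"spin":0},{"tx":0,"ty":0,"tz":0,"spin":0},{"tx":0,"ty":0,"tz":0,"spin":0},{"tx":0,"ty":0,"tz":0,"spin":0},{"tx":0,"ty":0,"tz":0,"spin":0},{"tx":0,"ty":0,"tz":0,"spin":0},{"tx":0,"ty":0,"tz":0,"spin":0}]' 0 60
python3 -m creep '[{"tx":0,"ty":0,"tz":-0.2,"spin":0},{"tx":0,"ty":0,"tz":-0.4,"spin":0},{"tx":0,"ty":0,"tz":-0.5,"spin":0},{"tx":0,"ty":0,"tz":-0.6,"spin":0},{"tx":0,"ty":0,"tz":-0.6,"spin":0},{"tx":0,"ty":0,"tz":-0.5,"spin":0},{"tx":0,"ty":0,"tz":-0.2,"spin":0},{"tx":0,"ty":0,"tz":0,"spin":0}]'
python3 - <<'E'
from h import *
go(.573,.038,.25,86.2)
E
```

```text
t: 3.35
eef_pos: [0.4698, -0.3446, 0.0284]
tcp_rot: [180.0, 0.1, 101.1]
contact_force: [0.1, 0.6, 0.4]
opening: 0.0598
grip_force: 0.0
t: 4.15
eef_pos: [0.4698, -0.3446, 0.0288]
tcp_rot: [179.9, 0.1, 101.1]
contact_force: [-1.7, 1.3, 6.1]
opening: 0.0303
grip_force: 58.9
t: 4.95
eef_pos: [0.4702, -0.345, 0.2554]
tcp_rot: [179.8, 0.2, 101.1]
contact_force: [-0.2, -1.0, -2.9]
opening: 0.0302
grip_force: 59.8
spin 0.083 | tx 5.186 ty 1.029 tz 0.072
```

```bash

python3 -m creep '[{"tx":0,"ty":0.1,"tz":0,"spin":0.04},{"tx":0.2,"ty":0.2,"tz":0,"spin":0.043},{"tx":0.4,"ty":0.2,"tz":0,"spin":0},{"tx":0.5,"ty":0.2,"tz":0,"spin":0},{"tx":0.6,"ty":0.1,"tz":0,"spin":0},{"tx":0.6,"ty":0.1,"tz":0,"spin":0},{"tx":0.6,"ty":0.1,"tz":0,"spin":0},{"tx":0.6,"ty":0,"tz":0,"spin":0}]'
python3 -m creep '[{"tx":0.6,"ty":0,"tz":0,"spin":0},{"tx":0.5,"ty":0,"tz":0,"spin":0},{"tx":0.3,"ty":0,"tz":0,"spin":0},{"tx":0.2,"ty":0,"tz":0,"spin":0},{"tx":0.1,"ty":0,"tz":0,"spin":0},{"tx":0,"ty":0,"tz":0,"spin":0},{"tx":0,"ty":0,"tz":0,"spin":0},{"tx":0,"ty":0,"tz":0,"spin":0}]'
python3 - <<'E'
from h import *
go(.573,.038,.126,86.2)
w=bot.get_calibration("wrist"); im=bot.capture("wrist"); cv2.imwrite("pics/w2.png",im)
E
```

```text
t: 5.75
eef_pos: [0.5594, -0.0813, 0.2508]
tcp_rot: [-179.9, -0.0, 86.2]
contact_force: [0.9, -0.2, -1.9]
opening: 0.0297
grip_force: 59.8
t: 6.55
eef_pos: [0.5681, 0.0428, 0.2524]
tcp_rot: [-180.0, 0.0, 86.1]
contact_force: [-0.1, 0.3, -1.6]
opening: 0.0304
grip_force: 59.8
spin -0.001 | tx -0.060 ty 0.069 tz 1.686
```

View pics/w2.png

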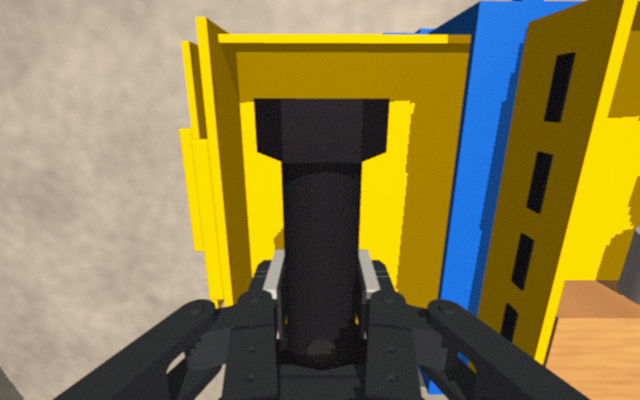

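The wrist view shows the torch held level above the open upper crate. Its sides sit between the front panel (column ~205–220) and the blue tier (column ~450), parallel to the walls. I lower it and release.

```bash

python3 -m creep '[{"tx":-0.06,"ty":0.07,"tz":0.3,"spin":0},{"tx":0,"ty":0,"tz":0.4,"spin":0},{"tx":0,"ty":0,"tz":0.4,"spin":0},{"tx":0,"ty":0,"tz":0.3,"spin":0},{"tx":0,"ty":0,"tz":0.15,"spin":0},{"tx":0,"ty":0,"tz":0.08,"spin":0},{"tx":0,"ty":0,"tz":0.05,"spin":0},{"tx":0,"ty":0,"tz":0,"spin":0}]'
```

```text
t: 7.4
eef_pos: [0.5735, 0.039, 0.1271]
tcp_rot: [179.9, 0.0, 86.2]
contact_force: [-0.3, 0.0, -1.6]
opening: 0.0304
grip_force: 59.9
```

```bash

python3 -m creep '[{"tx":0,"ty":0,"tz":0.015,"spin":0},{"tx":0,"ty":0,"tz":0.015,"spin":0},{"tx":0,"ty":0,"tz":0.01,"spin":0},{"tx":0,"ty":0,"tz":0,"spin":0},{"tx":0,"ty":0,"tz":0,"spin":0},{"tx":0,"ty":0,"tz":0,"spin":0},{"tx":0,"ty":0,"tz":0,"spin":0},{"tx":0,"ty":0,"tz":0,"spin":0}]'
python3 -m creep '[{"tx":0,"ty":0,"tz":0,"spin":0},{"tx":0,"ty":0,"tz":0,"spin":0},{"tx":0,"ty":0,"tz":0,"spin":0},{"tx":0,"ty":0,"tz":0,"spin":0},{"tx":0,"ty":0,"tz":0,"spin":0},{"tx":0,"ty":0,"tz":-0.1,"spin":0},{"tx":0,"ty":0,"tz":-0.2,"spin":0},{"tx":0,"ty":0,"tz":-0.3,"spin":0}]' 0.65
python3 -m creep '[{"tx":0,"ty":0,"tz":-0.5,"spin":0},{"tx":0,"ty":0,"tz":-0.5,"spin":0},{"tx":0,"ty":0,"tz":-0.2,"spin":0},{"tx":0,"ty":-0.5,"tz":0,"spin":0},{"tx":0,"ty":-0.6,"tz":0,"spin":0},{"tx":0,"ty":-0.6,"tz":0,"spin":0},{"tx":0,"ty":-0.6,"tz":0,"spin":0},{"tx":0,"ty":-0.2,"tz":0,"spin":0}]' 1
python3 - <<'E'
from h import *
im=bot.capture("top"); cv2.imwrite("pics/t2.png",cv2.resize(im[75:225,250:425],(700,600),interpolation=2))
go(.40,.050,.165,86.2)
E
```

```text
t: 8.2
eef_pos: [0.5733, 0.0391, 0.1238]
tcp_rot: [180.0, -0.0, 86.2]
contact_force: [0.2, 0.2, 2.6]
opening: 0.0304
grip_force: 60.2
t: 9.0
eef_pos: [0.5723, 0.0392, 0.1686]
tcp_rot: [-179.9, -0.0, 86.2]
contact_force: [-0.1, -0.6, 0.9]
opening: 0.0557
grip_force: 0.0
t: 9.8
eef_pos: [0.382, 0.0521, 0.2589]
tcp_rot: [-179.9, -0.0, 86.2]
contact_force: [0.0, -0.7, 0.4]
opening: 0.0853
grip_force: 0.0
spin -0.000 | tx -0.013 ty 0.246 tz 1.255
```

View pics/t2.png

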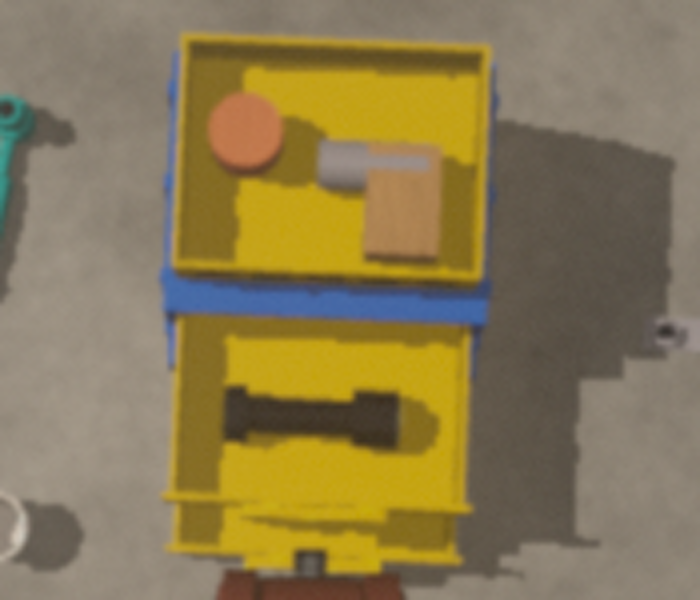

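The torch lies flat in the upper crate, at crop (310,415), clear of the walls. I push the upper crate home with the front finger.

```bash

python3 -m creep '[{"tx":0,"ty":0,"tz":0.3,"spin":0},{"tx":0,"ty":0,"tz":0.45,"spin":0},{"tx":0,"ty":0,"tz":0.45,"spin":0},{"tx":0,"ty":0.1,"tz":0.25,"spin":0},{"tx":0,"ty":0.15,"tz":0,"spin":0},{"tx":0,"ty":0.1,"tz":0,"spin":0},{"tx":0,"ty":0.1,"tz":0,"spin":0},{"tx":0,"ty":0.1,"tz":0,"spin":0}]'
python3 -m creep '[{"tx":0,"ty":0.12,"tz":0,"spin":0},{"tx":0,"ty":0.15,"tz":0,"spin":0},{"tx":0,"ty":0.2,"tz":0,"spin":0},{"tx":0,"ty":0.2,"tz":0,"spin":0},{"tx":0,"ty":0.2,"tz":0,"spin":0},{"tx":0,"ty":0.2,"tz":0,"spin":0},{"tx":0,"ty":0.2,"tz":0,"spin":0},{"tx":0,"ty":0.15,"tz":0,"spin":0}]'
python3 - <<'E'
from h import *
go(.583,.038,.15,86.2)
E
```

```text
t: 10.65
eef_pos: [0.4286, 0.0489, 0.1509]
tcp_rot: [179.9, -0.0, 86.2]
contact_force: [-1.8, -0.0, 1.8]
opening: 0.0853
grip_force: 1.7
t: 11.45
eef_pos: [0.5348, 0.0416, 0.1498]
tcp_rot: [180.0, 0.0, 86.1]
contact_force: [-1.7, -0.6, 1.6]
opening: 0.0857
grip_force: 1.0
spin -0.000 | tx -0.005 ty 0.645 tz -0.002
```

Contact shows about 1.7 N, as expected for the slide. I continue to the stop.

```bash

python3 -m creep '[{"tx":0,"ty":0.15,"tz":0,"spin":0},{"tx":0,"ty":0.15,"tz":0,"spin":0},{"tx":0,"ty":0.1,"tz":0,"spin":0},{"tx":0,"ty":0.08,"tz":0,"spin":0},{"tx":0,"ty":0.06,"tz":0,"spin":0},{"tx":0,"ty":0.04,"tz":0,"spin":0},{"tx":0,"ty":0.04,"tz":0,"spin":0},{"tx":0,"ty":0,"tz":0,"spin":0}]'
python3 -m creep '[{"tx":0,"ty":0.03,"tz":0,"spin":0},{"tx":0,"ty":0.03,"tz":0,"spin":0},{"tx":0,"ty":0.03,"tz":0,"spin":0},{"tx":0,"ty":0,"tz":0,"spin":0},{"tx":0,"ty":0,"tz":0,"spin":0},{"tx":0,"ty":0,"tz":0,"spin":0},{"tx":0,"ty":0,"tz":0,"spin":0},{"tx":0,"ty":0,"tz":0,"spin":0}]'
```

```text
t: 12.25
eef_pos: [0.5802, 0.0387, 0.1499]
tcp_rot: [180.0, -0.0, 86.2]
contact_force: [0.2, -0.7, -0.1]
opening: 0.0854
grip_force: 0.0
t: 13.05
eef_pos: [0.5835, 0.0386, 0.1498]
tcp_rot: [-179.7, 0.0, 86.2]
contact_force: [-16.4, -0.2, 11.9]
opening: 0.0853
grip_force: 8.1
```

Home: 16 N against the stop, at the predicted x of 0.583. I back off and go to the wrench.

```bash

python3 -m creep '[{"tx":0,"ty":-0.3,"tz":0,"spin":0},{"tx":0,"ty":-0.5,"tz":0,"spin":0},{"tx":0,"ty":-0.6,"tz":-0.2,"spin":0.03},{"tx":0.2,"ty":-0.5,"tz":-0.2,"spin":0.042},{"tx":0.5,"ty":0,"tz":0,"spin":0},{"tx":0.6,"ty":0,"tz":0,"spin":0},{"tx":0.6,"ty":0,"tz":0,"spin":0},{"tx":0.6,"ty":0,"tz":0,"spin":0}]' 0.65
python3 - <<'E'
from h import *
go(.405,.351,.18,73.2)
E
```

```text
t: 13.85
eef_pos: [0.4977, 0.2333, 0.1804]
tcp_rot: [179.9, -0.1, 73.2]
contact_force: [1.7, -0.2, 0.5]
opening: 0.055
grip_force: 0.0
spin -0.000 | tx 1.146 ty -1.638 tz 0.005
```

```bash

python3 -m creep '[{"tx":0.2,"ty":-0.3,"tz":0,"spin":0},{"tx":0.3,"ty":-0.4,"tz":0,"spin":0},{"tx":0.3,"ty":-0.4,"tz":0,"spin":0},{"tx":0.2,"ty":-0.3,"tz":0,"spin":0},{"tx":0.1,"ty":-0.2,"tz":0,"spin":0},{"tx":0.05,"ty":-0.04,"tz":0,"spin":0},{"tx":0,"ty":0,"tz":0,"spin":0},{"tx":0,"ty":0,"tz":0,"spin":0}]'
python3 - <<'E'
from h import *
w=bot.get_calibration("wrist"); im=bot.capture("wrist"); cv2.imwrite("pics/w3.png",im)
K,V=w["camera_matrix"],w["view"]
for p in((.405,.351,.022),):
    q=K@(V[:3,:3]@p+V[:3,3]); print(q[:2]/q[2])
E
```

```text
t: 14.65
eef_pos: [0.405, 0.349, 0.1799]
tcp_rot: [180.0, -0.0, 73.2]
contact_force: [-0.2, 1.3, -0.4]
opening: 0.0555
grip_force: 0.0
[319.76166596 187.49473407]
```

View pics/w3.png

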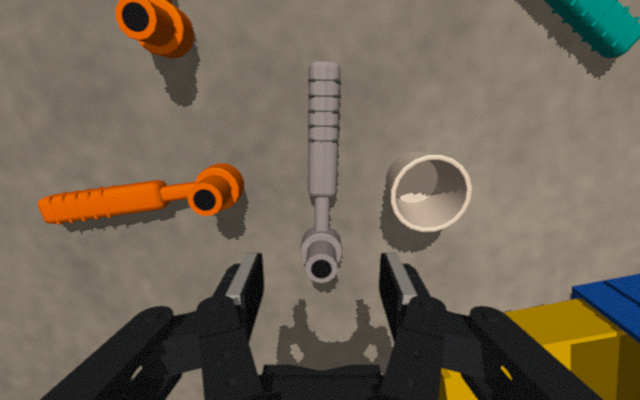

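The chrome wrench stands vertical at column ~323. Its handle runs from (324,63) to (322,196), the socket is at (321,268), the cup is on the right (430,192) and the orange one on the left (210,195). Both fingers have clear room.

```bash
python3 - <<'E'
from h import *
w=bot.get_calibration("wrist")
a,b,s=onz(w,(324,65),.02)[:2],onz(w,(322,196),.02)[:2],onz(w,(321,268),.054)[:2]
print(a,b,s,np.linalg.norm(b-a),"exp .115",np.linalg.norm(s-a),"exp .167")
e=(s-a)/np.linalg.norm(s-a); yaw=np.degrees(np.arctan2(-e[1],-e[0])); 
m=b-e*.012; print(yaw,m,a+e*.103, "cup",onz(w,(431,192),.055))
go(m[0],m[1],.025,yaw)
E
```

```text
[0.43736416 0.44571372] [0.40448165 0.34217546] [0.38812192 0.29121999] 0.1086343944289442 exp .115 0.1621515082067671 exp .167
72.32120816750752 [0.40812582 0.35360875] [0.40608508 0.34757801] cup [0.48985004 0.33063358 0.055     ]
spin 0.005 | tx 0.074 ty 0.020 tz 2.064
```

```bash

python3 -m creep '[{"tx":0.03,"ty":0.02,"tz":0.4,"spin":0.004},{"tx":0,"ty":0,"tz":0.5,"spin":0},{"tx":0,"ty":0,"tz":0.5,"spin":0},{"tx":0,"ty":0,"tz":0.35,"spin":0},{"tx":0,"ty":0,"tz":0.2,"spin":0},{"tx":0,"ty":0,"tz":0.1,"spin":0},{"tx":0,"ty":0,"tz":0.01,"spin":0},{"tx":0,"ty":0,"tz":0,"spin":0}]'
python3 -m creep '[{"tx":0,"ty":0,"tz":0,"spin":0},{"tx":0,"ty":0,"tz":0,"spin":0},{"tx":0,"ty":0,"tz":0,"spin":0},{"tx":0,"ty":0,"tz":0,"spin":0},{"tx":0,"ty":0,"tz":0,"spin":0},{"tx":0,"ty":0,"tz":0,"spin":0},{"tx":0,"ty":0,"tz":0,"spin":0},{"tx":0,"ty":0,"tz":0,"spin":0}]' 0 90
python3 -m creep '[{"tx":0,"ty":0,"tz":-0.1,"spin":0},{"tx":0,"ty":0,"tz":-0.3,"spin":0},{"tx":0,"ty":0,"tz":-0.4,"spin":0},{"tx":0,"ty":0,"tz":-0.4,"spin":0},{"tx":0,"ty":0,"tz":-0.4,"spin":0},{"tx":0,"ty":0,"tz":-0.2,"spin":0},{"tx":0,"ty":0,"tz":0,"spin":0},{"tx":0,"ty":0,"tz":0,"spin":0}]'
python3 - <<'E'
from h import *
print(bot.get_state()["moment"])
go(.53,.052,.17,86.2)
E
```

```text
t: 15.5
eef_pos: [0.4065, 0.35, 0.0276]
tcp_rot: [179.9, 0.1, 72.4]
contact_force: [-13.4, -7.3, 32.7]
opening: 0.0555
grip_force: 15.0
t: 16.3
eef_pos: [0.4082, 0.3516, 0.0285]
tcp_rot: [179.9, -0.2, 72.4]
contact_force: [-6.9, -3.6, 36.6]
opening: 0.0239
grip_force: 89.7
t: 17.1
eef_pos: [0.4064, 0.3505, 0.1597]
tcp_rot: [-180.0, 0.0, 72.4]
contact_force: [0.5, -0.6, -4.6]
opening: 0.0238
grip_force: 90.0
[-0.06328288 -0.02671521 -0.0013998 ]
spin -0.076 | tx -3.863 ty 1.908 tz -0.137
```

Grasped, with 4.6 N of lift, which matches 0.45 kg. The fingertips met the counter at TCP z ≈ 0.028, so placing on the lower floor means TCP z ≈ 0.041.

```bash

python3 -m creep '[{"tx":-0.1,"ty":0.1,"tz":0,"spin":-0.03},{"tx":-0.3,"ty":0.2,"tz":0,"spin":-0.046},{"tx":-0.5,"ty":0.25,"tz":0,"spin":0},{"tx":-0.55,"ty":0.3,"tz":0,"spin":0},{"tx":-0.55,"ty":0.3,"tz":0,"spin":0},{"tx":-0.55,"ty":0.3,"tz":0,"spin":0},{"tx":-0.5,"ty":0.3,"tz":0,"spin":0},{"tx":-0.4,"ty":0.2,"tz":0,"spin":0}]'
python3 - <<'E'
from h import *
go(.54,.032,.043,86.2)
E
```

```text
t: 17.9
eef_pos: [0.5295, 0.0773, 0.1586]
tcp_rot: [-179.9, 0.0, 86.1]
contact_force: [0.8, 0.6, -3.2]
opening: 0.0239
grip_force: 89.8
spin -0.001 | tx -0.593 ty 0.180 tz 1.542
```

```bash

python3 -m creep '[{"tx":-0.3,"ty":0.1,"tz":0,"spin":0},{"tx":-0.2,"ty":0.08,"tz":0,"spin":0},{"tx":-0.1,"ty":0,"tz":0.2,"spin":0},{"tx":0,"ty":0,"tz":0.3,"spin":0},{"tx":0,"ty":0,"tz":0.3,"spin":0},{"tx":0,"ty":0,"tz":0.3,"spin":0},{"tx":0,"ty":0,"tz":0.15,"spin":0},{"tx":0,"ty":0,"tz":0,"spin":0}]'
python3 -m creep '[{"tx":0,"ty":0,"tz":0.1,"spin":0},{"tx":0,"ty":0,"tz":0.1,"spin":0},{"tx":0,"ty":0,"tz":0.05,"spin":0},{"tx":0,"ty":0,"tz":0.03,"spin":0},{"tx":0,"ty":0,"tz":0,"spin":0},{"tx":0,"ty":0,"tz":0,"spin":0},{"tx":0,"ty":0,"tz":0,"spin":0},{"tx":0,"ty":0,"tz":0,"spin":0}]'
```

```text
t: 18.7
eef_pos: [0.538, 0.0345, 0.0646]
tcp_rot: [-179.8, -0.0, 86.2]
contact_force: [0.4, 0.1, -4.3]
opening: 0.0242
grip_force: 89.7
t: 19.5
eef_pos: [0.5399, 0.0342, 0.0458]
tcp_rot: [180.0, -0.0, 86.2]
contact_force: [-0.1, -0.1, -4.0]
opening: 0.0239
grip_force: 89.9
```

```bash

python3 -m creep '[{"tx":0,"ty":0,"tz":0.02,"spin":0},{"tx":0,"ty":0,"tz":0.02,"spin":0},{"tx":0,"ty":0,"tz":0,"spin":0},{"tx":0,"ty":0,"tz":0,"spin":0},{"tx":0,"ty":0,"tz":0,"spin":0},{"tx":0,"ty":0,"tz":0,"spin":0},{"tx":0,"ty":0,"tz":0,"spin":0},{"tx":0,"ty":0,"tz":0,"spin":0}]'
```

```text
t: 20.3
eef_pos: [0.5397, 0.0342, 0.0426]
tcp_rot: [180.0, 0.0, 86.2]
contact_force: [0.6, -0.2, -2.5]
opening: 0.0237
grip_force: 89.9
```

```bash

python3 -m creep '[{"tx":0,"ty":0,"tz":0.02,"spin":0},{"tx":0,"ty":0,"tz":0,"spin":0},{"tx":0,"ty":0,"tz":0,"spin":0},{"tx":0,"ty":0,"tz":0,"spin":0},{"tx":0,"ty":0,"tz":0,"spin":0},{"tx":0,"ty":0,"tz":0,"spin":0},{"tx":0,"ty":0,"tz":0,"spin":0},{"tx":0,"ty":0,"tz":0,"spin":0}]'
python3 -m creep '[{"tx":0,"ty":0,"tz":0,"spin":0},{"tx":0,"ty":0,"tz":0,"spin":0},{"tx":0,"ty":0,"tz":0,"spin":0},{"tx":0,"ty":0,"tz":0,"spin":0},{"tx":0,"ty":0,"tz":0,"spin":0},{"tx":0,"ty":0,"tz":-0.1,"spin":0},{"tx":0,"ty":0,"tz":-0.2,"spin":0},{"tx":0,"ty":0,"tz":-0.3,"spin":0}]' 0.55
python3 -m creep '[{"tx":0,"ty":0,"tz":-0.4,"spin":0},{"tx":0,"ty":0,"tz":-0.4,"spin":0},{"tx":0,"ty":0,"tz":-0.2,"spin":0},{"tx":0,"ty":-0.5,"tz":0,"spin":0},{"tx":0,"ty":-0.6,"tz":0,"spin":0},{"tx":0,"ty":-0.6,"tz":0,"spin":0},{"tx":0,"ty":-0.6,"tz":0,"spin":0},{"tx":0,"ty":-0.2,"tz":0,"spin":0}]' 1
python3 - <<'E'
from h import *
im=bot.capture("top"); cv2.imwrite("pics/t3.png",cv2.resize(im[75:235,225:425],(750,600),interpolation=2))
go(.365,.050,.07,86.2)
E
```

```text
t: 21.1
eef_pos: [0.5405, 0.0341, 0.0416]
tcp_rot: [179.9, -0.0, 86.2]
contact_force: [1.3, -1.5, 6.7]
opening: 0.0237
grip_force: 90.8
t: 21.9
eef_pos: [0.5389, 0.0342, 0.0862]
tcp_rot: [-179.9, -0.0, 86.2]
contact_force: [0.7, 0.5, 0.7]
opening: 0.0468
grip_force: 0.0
t: 22.7
eef_pos: [0.348, 0.0472, 0.161]
tcp_rot: [-179.8, -0.0, 86.2]
contact_force: [0.2, 0.5, 0.1]
opening: 0.0851
grip_force: 0.0
spin -0.000 | tx 0.052 ty 0.228 tz 1.214
```

View pics/t3.png

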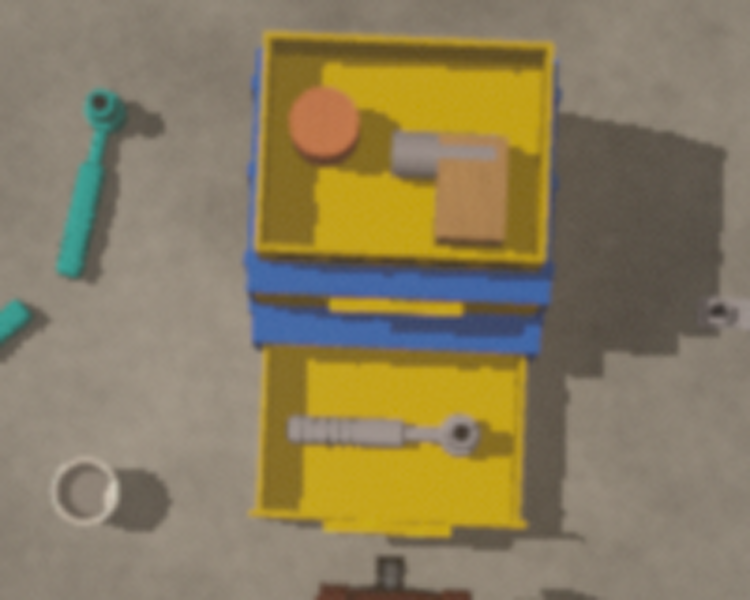

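The wrench lies flat, socket up, within the lower crate at crop (385,430). The upper crate is home, and the lower panel is free in front. I push the lower crate in.

```bash

python3 -m creep '[{"tx":0,"ty":0,"tz":0.3,"spin":0},{"tx":0.05,"ty":0,"tz":0.4,"spin":0},{"tx":0,"ty":0,"tz":0.35,"spin":0},{"tx":0,"ty":0.1,"tz":0.19,"spin":0},{"tx":0,"ty":0.15,"tz":0,"spin":0},{"tx":0,"ty":0.1,"tz":0,"spin":0},{"tx":0,"ty":0.1,"tz":0,"spin":0},{"tx":0,"ty":0.1,"tz":0,"spin":0}]'
python3 -m creep '[{"tx":0,"ty":0.12,"tz":0,"spin":0},{"tx":0,"ty":0.15,"tz":0,"spin":0},{"tx":0,"ty":0.2,"tz":0,"spin":0},{"tx":0,"ty":0.2,"tz":0,"spin":0},{"tx":0,"ty":0.2,"tz":0,"spin":0},{"tx":0,"ty":0.2,"tz":0,"spin":0},{"tx":0,"ty":0.2,"tz":0,"spin":0},{"tx":0,"ty":0.15,"tz":0,"spin":0}]'
python3 - <<'E'
from h import *
go(.548,.038,.07,86.2)
E
```

```text
t: 23.55
eef_pos: [0.3951, 0.0476, 0.0688]
tcp_rot: [180.0, 0.0, 86.2]
contact_force: [-1.3, 0.5, -0.0]
opening: 0.0853
grip_force: 0.9
t: 24.35
eef_pos: [0.5018, 0.0404, 0.0681]
tcp_rot: [180.0, 0.0, 86.1]
contact_force: [-2.1, -0.7, 1.5]
opening: 0.0855
grip_force: 0.9
spin -0.000 | tx 0.009 ty 0.617 tz -0.025
```

```bash

python3 -m creep '[{"tx":0,"ty":0.15,"tz":0,"spin":0},{"tx":0,"ty":0.13,"tz":0,"spin":0},{"tx":0,"ty":0.1,"tz":0,"spin":0},{"tx":0,"ty":0.07,"tz":0,"spin":0},{"tx":0,"ty":0.06,"tz":0,"spin":0},{"tx":0,"ty":0.04,"tz":0,"spin":0},{"tx":0,"ty":0.04,"tz":0,"spin":0},{"tx":0,"ty":0,"tz":0,"spin":0}]'
python3 -m creep '[{"tx":0,"ty":0.03,"tz":0,"spin":0},{"tx":0,"ty":0.03,"tz":0,"spin":0},{"tx":0,"ty":0.03,"tz":0,"spin":0},{"tx":0,"ty":0,"tz":0,"spin":0},{"tx":0,"ty":0,"tz":0,"spin":0},{"tx":0,"ty":0,"tz":0,"spin":0},{"tx":0,"ty":0,"tz":0,"spin":0},{"tx":0,"ty":0,"tz":0,"spin":0}]'
```

```text
t: 25.15
eef_pos: [0.5449, 0.0376, 0.0681]
tcp_rot: [180.0, -0.0, 86.2]
contact_force: [0.8, 0.2, 0.9]
opening: 0.0854
grip_force: 0.0
t: 25.95
eef_pos: [0.5483, 0.0375, 0.0677]
tcp_rot: [-179.7, -0.0, 86.2]
contact_force: [-12.6, 0.5, 7.8]
opening: 0.0854
grip_force: 6.3
```

Home, with 12.6 N at the predicted x of 0.548. I retreat and check.

```bash

python3 -m creep '[{"tx":0,"ty":-0.2,"tz":0,"spin":0},{"tx":0,"ty":-0.5,"tz":0,"spin":0},{"tx":0,"ty":-0.6,"tz":-0.2,"spin":0},{"tx":0,"ty":-0.6,"tz":-0.3,"spin":0},{"tx":0,"ty":-0.5,"tz":-0.4,"spin":0},{"tx":0,"ty":-0.2,"tz":-0.3,"spin":0},{"tx":0,"ty":0,"tz":0,"spin":0},{"tx":0,"ty":0,"tz":0,"spin":0}]'
python3 - <<'E'
from h import *
a=bot.capture("top"); b=bot.capture("scene")
cv2.imwrite("pics/fin.png",np.hstack([cv2.resize(a[75:245,210:470],(400,262),interpolation=2),cv2.resize(b[90:340,140:460],(400,262),interpolation=2)]))
E
```

```text
t: 26.75
eef_pos: [0.3582, 0.0502, 0.1584]
tcp_rot: [179.8, -0.0, 86.2]
contact_force: [-0.4, -0.6, 0.0]
opening: 0.0856
grip_force: 0.0
```

View pics/fin.png

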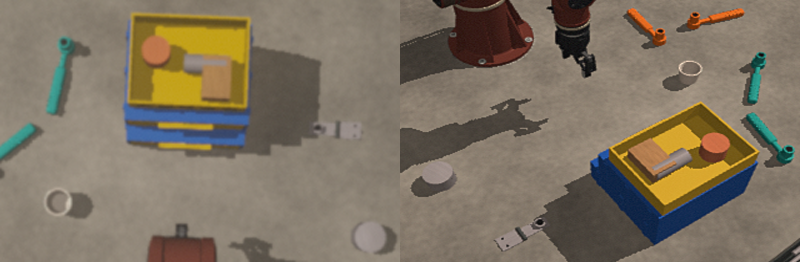

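Both crates are flush at home: only the lips show, at crop (185,126) and (185,147). The cup, tin and hasp are in place and the robot is clear.

```bash
python3 -c "
from cell import bot
print(bot.sign_off())"
```

```text
the job is handed in; nothing more can be done
None
```

The job is handed in at about 27 s: the torch is in the upper crate, the wrench lies flat and socket up in the lower one, both crates are pushed home, and the cup, tin and hasp look undisturbed; `sign_off` returned no verdict.

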